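# Gauge how far the soap stick in the washroom caddy has worn down

### The job

Take the depth gauge out of its stand and lower its rod into the white soap tube of the teal caddy, letting the tube's rim push the red ring up the rod, until the tip has bottomed on the soap stick hidden inside; hold it there for a moment with a light but definite push, without crushing the soap. Then draw the gauge out and put it back upright in its stand and let go, with the ring untouched where the rim left it, so that I can read how far the soap has worn down. Leave the pump bottle, cup, brush and nail clipper where they are.

Things in the scene. Friction and masses are not known exactly. Their poses are not given: they have to be found in the camera images.
- gauge: Depth gauge, 160 mm long, about 90 g, standing upright in its stand. Origin: centre of the rod's lower end (the tip); z runs up along the rod. Steel rod 10 mm diameter with black marks every 10 mm, 0 to 118 mm above the tip; then a round black grip 20 mm diameter from 118 to 160 mm above the tip (take it at about 140 mm).
- ring (a joint): Red ring, 34 mm diameter, 7 mm thick, sliding along the gauge's rod. Value in m: height of the ring's underside above the tip, minus 0.030; range 0 to 0.080. It starts low (underside 38 to 46 mm above the tip). It stays where it is left; about 2 N of push along the rod slides it.
- ring_face (a point): Centre of the red ring's underside.
- caddy: Narrow teal plastic caddy screwed down, 90 (x) by 300 (y) by 45 mm high, three bays along its y. Origin: centre of its underside. In the +y bay stands the white soap tube, upright, fixed.
- mouth (a point): Centre of the soap tube's open top, level with its rim, 125 mm above the counter. The mouth is 23 mm wide and narrows within 8 mm to a straight bore of 17 mm; the rim is 33 mm across outside, so that the gauge's ring cannot enter and is stopped by it.
- soap (a joint): Yellow soap stick, 16 mm diameter, standing on a firm spring inside the tube, hidden from the side; its top face lies somewhere between 55 and 85 mm below the tube's mouth, different each time. Value in m: how far the stick is pushed down against its spring from rest, 0 at rest wherever its top lies. The spring gives 1 mm for every 3 N; from 15 N (0.005) on the soap is crushed.
- stand: Gauge stand, fixed: dark steel foot 68 mm diameter, 6 mm thick, with a black flared socket upright in its middle. Origin: centre of its underside.
- stand_mouth (a point): Centre of the socket's open top, 36 mm above the counter. The mouth is 23 mm wide and narrows within 10 mm to a bore of 13 mm; the socket's floor is 30 mm below the mouth. The gauge's tip stands on that floor.
- pump: Translucent green pump bottle with a white push head, 56 mm diameter, 151 mm high, loose in a bay of the caddy. Origin: centre of its underside. Leave alone.
- cup: White ceramic cup, 64 mm diameter, 75 mm high, with a red comb and a scrubber standing in it (to about 140 mm), loose in a bay of the caddy. Origin: centre of its underside. Leave alone.
- brush: Shoe brush with a wooden back, 45 by 150 (y) by 40 mm high, bristles down on the counter. Origin: centre of its underside. Leave alone.
- clipper: Small steel nail clipper, 12 by 58 (y) by 10 mm, flat on the counter. Origin: centre of its underside. Leave alone.

How it is judged:
By the outcome, as a careful person would: the job done as asked, in the order asked, and still so for the second after the job is handed in, with the robot touching nothing.
It also fails if it takes over 51 s, if anything falls off the work surface, if the arm or the gripper's body presses on something with over 40 N, if the wrist force passes 120 N, or if a joint passes its speed limit or range.

### The arm

A 6-joint arm with a two-finger parallel gripper is mounted at the origin on the work surface. World frame = base frame: x ahead of the robot, y to its left, z up, the work surface at z = 0. Lengths are in m, angles in rad, forces in N, time in s.
With the tool pointing down it reaches from about 0.375 to 0.9 m from the base axis. Payload 3.1 kg.
Tool frame: the origin (TCP) lies midway between the tips of the shut fingers; the grasp point (between the pads) lies 19 mm behind it; x points along the fingers, z is the direction in which the jaws open and shut, and the axes are right-handed (so a half turn about x gives the same grasp; the last joint's range is limited). The gripper opens to 87 mm and grips with 3 to 60 N. Pads are 19 mm wide; open, the fingers measure 117 mm over their backs; the gripper's body (75 mm by 190 mm) begins 51 mm behind the grasp point.
Start: joints at [1.137, 0.527, 1.433, -0, 1.181, -0.178], TCP at [0.158, 0.605, 0.223] pointing down, gripper open.
Joint ranges: [-3.08, 3.08], [-0.75, 2.2], [0.22, 2.44], [-1.43, 4.57], [0, 2.65], [-2.85, 2.85]. Speed limits (rad/s): [2.79, 2.79, 3.14, 3.14, 3.14, 3.14].

### API

Orientations are given as a unit quaternion [x, y, z, w].
In Python, from rig import readout, imaging, robot gives the robot as it stands. The module is installed in compiled form; this text tells all that it offers.
- The arm moves only by the tool play_rows, never from a script. Its argument "rows" is text: rows parted by semicolons, each of 7 numbers parted by spaces: the turn, a rotation vector about the tool's x, y, z in rad, then the shift along the tool's x, y, z in mm, then the closure, from 0 (fully open) to 1 (shut). In form: ax ay az tx ty tz gripper; .... A call has 1 to 8 rows; each row shifts and turns the commanded pose from where the row before left it, along the tool's axes as they then stand; what a row does not reach is not made up. A row lasts 1/12 s, in which the tool goes at most 41.7 mm and 7.16 degrees, less where a joint would pass 70% of its speed; a pose out of reach is approached as far as the arm can. A call with a gripper value outside its range is refused whole. The fingers move at their own pace and stop on an object; "squeeze" is the grip in N (left out, the last holds). Time passes only in rows, so rows that do not move let the fingers close. It gives the time, the measured TCP pose, the force and the opening at its end, in the units of the state.
- readout.get_obs(): the state, without advancing time (a new reading comes with each control period).
- imaging.camera(name): name is "scene" or "side" or "wrist"; returns the picture (480x640x3 uint8, blue, green, red); there is no depth.
- imaging.camera_info(name): a dict with "K" (3x3 intrinsics, pixels), "world_to_cam" (4x4, takes a point from world to camera coordinates). Camera axes: x right, y down, z forward; pixel columns grow to the right and rows downward; lengths in m; the calibration is good to about 2 mm. The wrist camera is an equidistant fisheye: a pixel r from the principal point sees the ray r / f radians off the axis. A picture is of the moment at which its call begins: read the wrist's pose just before it. camera_info takes no time and is no camera call; for the wrist camera it gives the pose at the moment of the call.
- robot.hand_in(): hands the job in, once; it reports no verdict.
The state is a dict: "time": time; "q": joint angles; "joint_velocities": joint speeds; "joint_torque": joint torques, N m; "position": TCP position; "tool_rot": TCP orientation; "ft_force": force on the tool from outside, world axes, zero at the start; "moment": the same for the moment, N m; "grip_width": finger opening in m.
Only numpy, scipy, OpenCV 4.12 (cv2) and the standard library are available. Lean on these libraries where they do the work, as an engineer would, in place of code of your own. Each camera call takes 0.05 s, during which the arm holds its last target. There are 200 camera calls.

## Working session

There is one attempt and no reset: what is moved stays moved. The work goes in short steps, Python scripts to look and compute and a tool call to move; the robot and the scene stay as the last step left them, time stands still between calls to the robot, and variables do not carry over. Pictures are saved under pics/ and viewed, about 8 in all and at most 12, crops included, and the job is handed in when it is done.

Besides the shell and the picture viewer there is one more tool, called after ">>>" as a command line: name --argument value ..., lists and objects as JSON in quotes. play_rows: Moves the arm, as the interface text tells. Its arguments: {"type":"object","properties":{"rows":{"type":"string"},"squeeze":{"type":"number"}},"required":["rows"]}

```bash
mkdir -p pics
python3 - <<'E'
from rig import readout, imaging
import cv2, numpy as np
o=readout.get_obs(); print({k:np.round(v,3).tolist() for k,v in o.items()})
for n in("scene","side"):
    cv2.imwrite(f"pics/{n}0.png",imaging.camera(n)); i=imaging.camera_info(n); print(n,np.round(i["K"],1).tolist(),np.round(i["world_to_cam"],3).tolist())
E
```

```text
{'time': 0.0, 'q': [1.137, 0.528, 1.434, -0.0, 1.181, -0.178], 'joint_velocities': [0.001, -0.0, 0.001, 0.0, -0.002, 0.0], 'joint_torque': [-0.001, -44.006, -17.659, 0.063, 0.058, -0.0], 'position': [0.158, 0.604, 0.222], 'tool_rot': [-0.433, 0.56, 0.432, 0.559], 'ft_force': [0.11, -1.043, 0.429], 'moment': [0.091, -0.006, -0.015], 'grip_width': 0.087}
scene [[459.0, 0.0, 316.7], [0.0, 459.0, 231.4], [0.0, 0.0, 1.0]] [[0.314, 0.949, -0.015, -0.172], [0.475, -0.171, -0.863, -0.173], [-0.822, 0.264, -0.505, 1.267], [0.0, 0.0, 0.0, 1.0]]
side [[625.2, 0.0, 320.4], [0.0, 625.2, 240.2], [0.0, 0.0, 1.0]] [[-0.841, -0.541, -0.018, 0.472], [-0.385, 0.621, -0.683, 0.299], [0.381, -0.568, -0.73, 0.931], [0.0, 0.0, 0.0, 1.0]]
```

View pics/scene0.png

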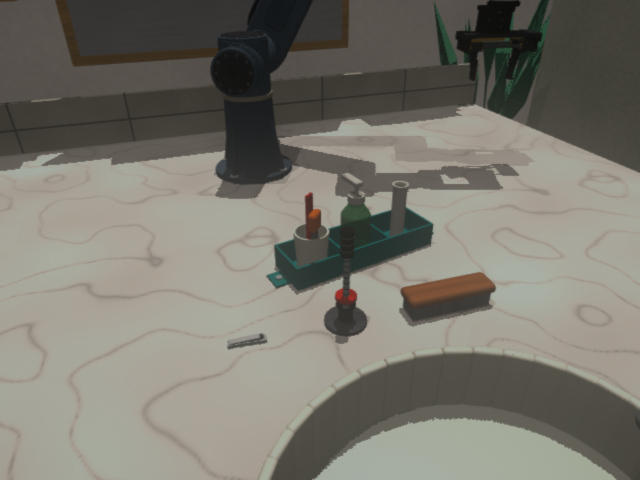

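View pics/side0.png

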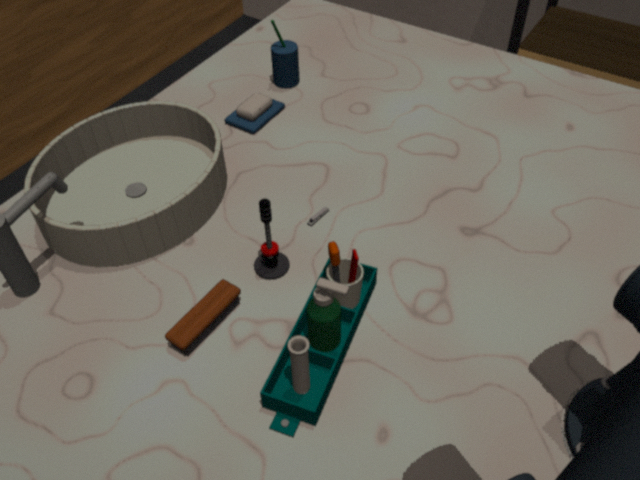

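Run:
```python
import cv2, numpy as np
a=cv2.imread("pics/scene0.png");b=cv2.imread("pics/side0.png")
def c(im,x,y,w,h,s=5): 
    return cv2.resize(im[y:y+h,x:x+w],None,fx=s,fy=s,interpolation=cv2.INTER_CUBIC)
top=np.hstack([c(a,375,170,60,60),c(b,270,325,60,60)])
bot=np.hstack([c(a,315,220,60,60),c(b,235,190,60,60)])
bot2=np.hstack([c(a,315,280,60,60),c(b,240,230,60,60)])
m=np.vstack([np.hstack([top]),bot]); m=np.clip(m*1.6,0,255)
cv2.imwrite("pics/crop0.png",m)
```

```text
[ WARN:0@0.094] global loadsave.cpp:1063 imwrite_ Unsupported depth image for selected encoder is fallbacked to CV_8U.
```

View pics/crop0.png

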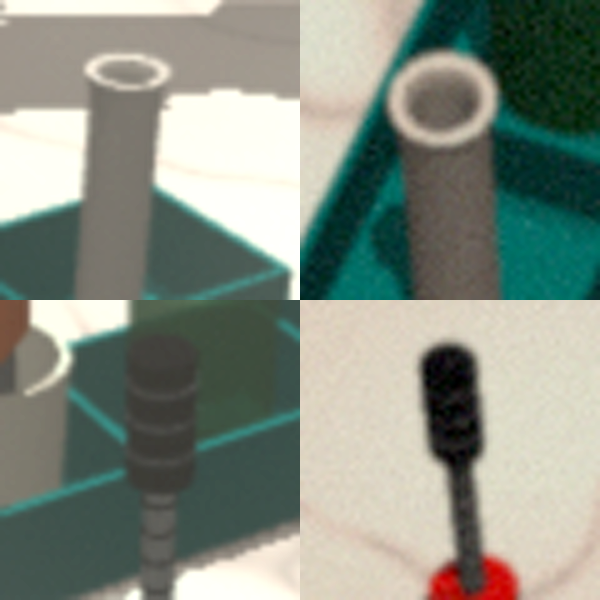

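```bash
cat > h.py <<'E'
import cv2, numpy as np
from rig import readout, imaging
from scipy.spatial.transform import Rotation as R
def ray(n,u,v):
    i=imaging.camera_info(n);T=np.array(i["world_to_cam"]);d=T[:3,:3].T@np.linalg.solve(i["K"],[u,v,1]);return -T[:3,:3].T@T[:3,3],d
def plane(n,u,v,z):
    o,d=ray(n,u,v);return o+d*(z-o[2])/d[2]
def tri(p,q):
    A=[];b=[]
    for n,(u,v) in(("scene",p),("side",q)):
        o,d=ray(n,u,v);d/=np.linalg.norm(d);P=np.eye(3)-np.outer(d,d);A.append(P);b.append(P@o)
    return np.linalg.lstsq(np.vstack(A),np.hstack(b),rcond=None)[0]
E
python3 - <<'E'
from h import *
for nm,p,q,z in(("mouth",(400,183.8),(298.2,344.2),.125),("top",(346.8,229),(264,200.6),.166),("gripbot",(346.2,255.8),(266.2,220.2),.124),("foot",(345.5,319),(271,264),.006)):
    print(nm,*[np.round(x*1000,1) for x in(tri(p,q),plane("scene",*p,z),plane("side",*q,z))])
o=readout.get_obs();print(np.round(R.from_quat(o["tool_rot"]).as_matrix(),3).tolist())
i=imaging.camera_info("wrist");print(np.round(i["K"],1).tolist(),np.round(i["world_to_cam"],3).tolist())
E
```

```text
mouth [472.8 192.7 125.6] [471.2 193.  125. ] [473.2 192.9 125. ]
top [666.    7.7 168.4] [661.6   9.1 166. ] [667.8   6.2 166. ]
gripbot [664.9   8.5 123. ] [665.6   7.4 124. ] [664.6  10.1 124. ]
foot [666.    8.6   5.6] [666.3   8.2   6. ] [665.9   9.2   6. ]
[[-0.001, -0.967, 0.253], [-0.002, 0.253, 0.967], [-1.0, 0.0, -0.002]]
[[371.6, 0.0, 317.5], [0.0, 371.6, 244.3], [0.0, 0.0, 1.0]] [[0.253, 0.967, -0.001, -0.624], [0.927, -0.242, 0.285, -0.034], [0.276, -0.073, -0.958, 0.391], [0.0, 0.0, 0.0, 1.0]]
```

>>> play_rows --rows "0 0 0 0 -32 -22.4 0;0 0 0 0 -32 -22.4 0;0 0 0 0 -32 -22.4 0;0 0 0 0 -32 -22.4 0;0 0 0 0 -32 -22.4 0;0 0 0 0 -32 -22.4 0;0 0 0 0 -32 -22.4 0;0 0 0 0 -32 -22.4 0" --squeeze 40

```text
time: 0.77
position: [0.361, 0.3648, 0.2223]
tool_rot: [-0.432, 0.56, 0.432, 0.559]
ft_force: [0.1, 0.0, 0.1]
grip_width: 0.0872
```

>>> play_rows --rows "0 0 0 0 -32 -22.4 0;0 0 0 0 -32 -22.4 0;0 0 0 0 -32 -22.4 0;0 0 0 0 -32 -22.4 0;0 0 0 0 -32 -22.4 0;0 0 0 0 -32 -22.4 0;0 0 0 0 -32 -22.4 0;0 0 0 0 -32 -22.4 0"

```text
time: 1.43
position: [0.5634, 0.1266, 0.2222]
tool_rot: [-0.432, 0.56, 0.432, 0.56]
ft_force: [0.1, 1.0, -0.4]
grip_width: 0.087
```

>>> play_rows --rows "0 0 0 0 -32 -22.4 0;0 0 0 0 -32 -22.4 0;0 0 0 0 -32 -22.4 0;0 0 0 0 -32 -22.4 0;0 0 0 0 0 0 0"

```text
time: 1.85
position: [0.669, 0.0023, 0.222]
tool_rot: [-0.433, 0.56, 0.428, 0.562]
ft_force: [0.3, -0.0, -0.7]
grip_width: 0.0871
```

```bash
cat >> h.py <<'E'
def to(x,y,z):
    o=readout.get_obs();M=R.from_quat(o["tool_rot"]).as_matrix();p=np.array(o["position"])*1000
    print("t",round(o["time"],2),"pos",p.round(1),"toolshift",(M.T@(np.array([x,y,z])-p)).round(1),"F",np.round(o["ft_force"],2),"tilt",(M[:,0]).round(4),"w",o["grip_width"])
E
python3 - <<'E'
from h import *
to(665.5,8.5,127)
cv2.imwrite("pics/w1.png",imaging.camera("wrist"))
E
```

```text
t 1.85 pos [669.    2.3 222. ] toolshift [94.9  5.5  5.3] F [ 0.31 -0.01 -0.75] tilt [ 0.0054 -0.0038 -1.    ] w 0.08709885991299343
```

View pics/w1.png

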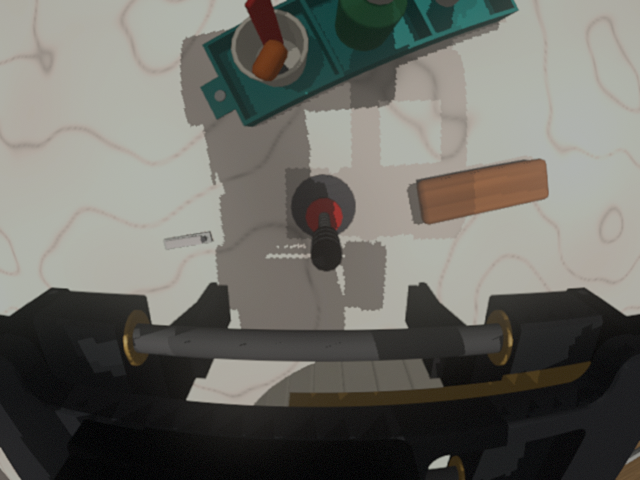

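>>> play_rows --rows "0 0 0 0 0 0 0;0 0 0 0 0 0 0;0 0 0 0 0 0 0"

```text
time: 2.15
position: [0.6628, 0.0107, 0.2223]
tool_rot: [-0.432, 0.56, 0.433, 0.559]
ft_force: [-0.4, 0.9, -0.1]
grip_width: 0.087
```

```bash
cat >> h.py <<'E'
def wray(u,v,z,T,K):
    a=np.array([u-K[0,2],v-K[1,2]])/K[0,0];r=np.linalg.norm(a);d=np.r_[a/r*np.sin(r),np.cos(r)]
    d=T[:3,:3].T@d;o=-T[:3,:3].T@T[:3,3];return (o+d*(z-o[2])/d[2])*1000
E
python3 - <<'E'
from h import *
to(665.5,8.5,127)
i=imaging.camera_info("wrist");T=np.array(i["world_to_cam"]);K=np.array(i["K"])
im=imaging.camera("wrist")
h=cv2.cvtColor(im,cv2.COLOR_BGR2HSV)
m=((im.max(2)<75)).astype(np.uint8)
m[:,:280]=0;m[:,370:]=0;m[:165]=0;m[285:]=0
n,l,s,c=cv2.connectedComponentsWithStats(m);k=1+np.argmax(s[1:,4]);print(s[k],c[k])
ys,xs=np.where(l==k)
for y in range(s[k][1],s[k][1]+s[k][3],8):
    q=xs[ys==y];print(y,q.min(),q.max(),end="; ")
yb=s[k][1]+s[k][3]
print()
# grip top disc: bottom-most, find its circle by widest part
print(wray(326,250,.166,T,K),wray(324,206,.006,T,K))
cv2.imwrite("pics/w2.png",cv2.resize(im[160:290,250:400],None,fx=4,fy=4))
E
```

```text
t 2.15 pos [662.8  10.7 222.3] toolshift [95.3 -3.3 -1.5] F [-0.39  0.88 -0.07] tilt [-1.5e-03  5.0e-04 -1.0e+00] w 0.0870403248894105
[ 285  185   62   99 2919] [311.72798904 231.73175745]
185 305 321; 193 293 325; 201 288 325; 209 285 331; 217 285 339; 225 286 345; 233 289 341; 241 299 331; 249 303 328; 257 302 329; 265 300 330; 273 301 329; 281 308 323; 
[654.61587536  17.76787068 166.        ] [657.3435627   18.71058602   6.        ]
```

View pics/w2.png

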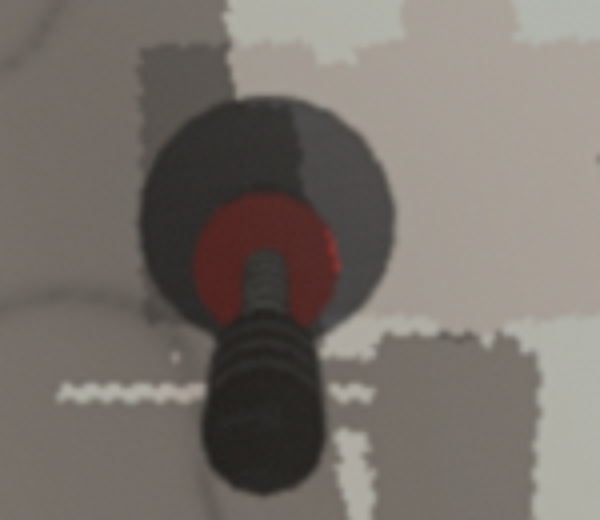

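Run:
```python
from h import *
i=imaging.camera_info("wrist");T=np.array(i["world_to_cam"]);K=np.array(i["K"])
print(wray(316,268,.166,T,K),wray(317,215.3,.006,T,K)); to(665.5,8.5,127)
```

```text
[664.77592832   8.83682081 166.        ] [665.39841299   9.2204619    6.        ]
t 2.2 pos [662.9  10.8 222.6] toolshift [95.6 -3.2 -1.6] F [ 0.04 -0.56  0.53] tilt [-1.e-03  3.e-04 -1.e+00] w 0.08702368102089673
```

>>> play_rows --rows "0 0 0 10 -2.8 -1.3 0;0 0 0 25 0 0 0;0 0 0 25 0 0 0;0 0 0 20 0 0 0;0 0 0 10 0 0 0;0 0 0 5 0 0 0;0 0 0 0 0 0 0;0 0 0 0 0 0 0"

```text
time: 2.87
position: [0.667, 0.0075, 0.1282]
tool_rot: [-0.433, 0.559, 0.432, 0.56]
ft_force: [0.1, -0.3, 0.3]
grip_width: 0.0872
```

>>> play_rows --rows "0 0 0 0 0 0 1;0 0 0 0 0 0 1;0 0 0 0 0 0 1;0 0 0 0 0 0 1;0 0 0 0 0 0 1;0 0 0 0 0 0 1;0 0 0 0 0 0 1;0 0 0 0 0 0 1"

```text
time: 3.53
position: [0.6663, 0.0073, 0.1276]
tool_rot: [-0.432, 0.56, 0.432, 0.56]
ft_force: [-0.1, -0.6, -0.1]
grip_width: 0.0413
```

```bash
python3 -c "
from h import *
to(665.2,8.8,127)"
```

```text
t 3.53 pos [666.3   7.3 127.6] toolshift [0.6 1.4 1.2] F [-0.1  -0.56 -0.09] tilt [-1.e-04 -0.e+00 -1.e+00] w 0.04132471634740739
```

>>> play_rows --rows "0 0 0 0 1 1 1;0 0 0 0 0 0 1;0 0 0 0 0 0 1;0 0 0 0 0 0 1;0 0 0 0 0 0 1;0 0 0 0 0 0 1;0 0 0 0 0 0 1;0 0 0 0 0 0 1"

```text
time: 4.2
position: [0.6656, 0.0086, 0.1275]
tool_rot: [-0.432, 0.56, 0.432, 0.56]
ft_force: [-0.6, 0.2, -1.4]
grip_width: 0.0191
```

>>> play_rows --rows "0 0 0 0 0 0 1;0 0 0 0 0 0 1;0 0 0 0 0 0 1;0 0 0 0 0 0 1"

```text
time: 4.53
position: [0.6656, 0.0086, 0.1275]
tool_rot: [-0.432, 0.56, 0.432, 0.56]
ft_force: [0.5, 0.7, -0.3]
grip_width: 0.0193
```

```bash
python3 -c "
from h import *
to(665.2,8.8,127)"
```

```text
t 4.53 pos [665.6   8.6 127.5] toolshift [0.5 0.4 0.1] F [ 0.49  0.68 -0.26] tilt [-1.e-04  1.e-04 -1.e+00] w 0.019287333999341724
```

>>> play_rows --rows "0 0 0 -8 0 0 1;0 0 0 -20 0 0 1;0 0 0 -30 0 0 1;0 0 0 -34 0 0 1;0 0 0 -30 0 0 1;0 0 0 -24 0 0 1;0 0 0 -12 0 0 1;0 0 0 -4 0 0 1"

```text
time: 5.2
position: [0.6671, 0.0082, 0.2938]
tool_rot: [-0.434, 0.558, 0.43, 0.561]
ft_force: [0.6, 0.2, -1.5]
grip_width: 0.0192
```

>>> play_rows --rows "0 0 0 0 10 5.5 1;0 0 0 0 22 12 1;0 0 0 0 30 16.5 1;0 0 0 0 36 20 1;0 0 0 0 36 20 1;0 0 0 0 36 20 1;0 0 0 0 30 16.5 1;0 0 0 0 20 11 1"

```text
time: 5.87
position: [0.4779, 0.1838, 0.2877]
tool_rot: [-0.431, 0.561, 0.434, 0.557]
ft_force: [0.9, -0.5, -0.6]
grip_width: 0.0188
```

>>> play_rows --rows "0 0 0 0 10 5.5 1;0 0 0 0 3 2 1;0 0 0 0 0 0 1;0 0 0 0 0 0 1;0 0 0 0 0 0 1"

```text
time: 6.28
position: [0.4741, 0.1914, 0.2893]
tool_rot: [-0.432, 0.56, 0.432, 0.56]
ft_force: [-0.0, -1.4, -0.7]
grip_width: 0.0191
```

Run:
```python
from h import *
to(472.9,192.8,290)
a=imaging.camera("scene");b=imaging.camera("side")
c=lambda im,x,y:cv2.resize(im[y:y+120,x:x+90],None,fx=4,fy=4,interpolation=cv2.INTER_CUBIC)
cv2.imwrite("pics/c3.png",np.clip(np.hstack([c(a,355,95),c(b,255,245)]).astype(float)*1.5,0,255).astype(np.uint8))
```

```text
t 6.28 pos [474.1 191.4 289.3] toolshift [-0.7  1.5  1. ] F [-0.01 -1.44 -0.73] tilt [ 5.e-04 -4.e-04 -1.e+00] w 0.019136431353688366
```

View pics/c3.png

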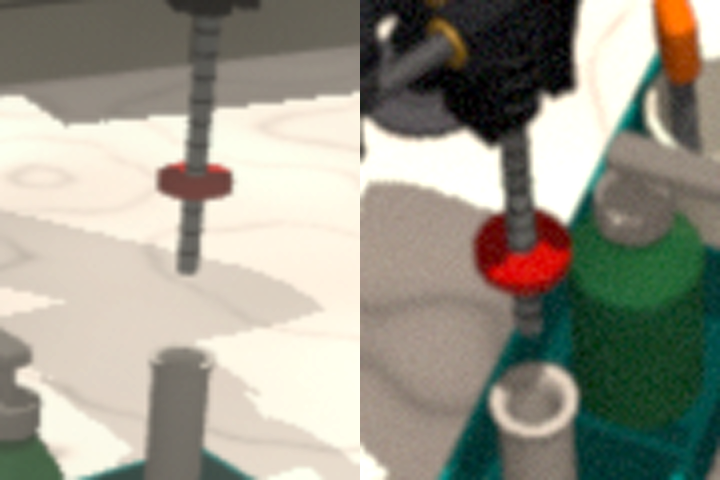

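Run:
```python
from h import *
print("tip",tri((401.3,161.8),(297.1,326.6))*1e3)
print("ringtopish/upper",tri((406.1,98.4),(293.4,278.4))*1e3)
for z in(.169,.25):print(plane("scene",401.3,161.8,.169)*1e3,plane("side",297.1,326.6,.169)*1e3)
print(plane("scene",406.1,98.4,.285)*1e3)
to(472.9,192.8,260)
```

```text
tip [472.30051279 192.19514965 169.52340331]
ringtopish/upper [467.79813961 195.54048988 283.08641334]
[470.27917747 192.38511354 169.        ] [472.90925156 192.68208768 169.        ]
[470.27917747 192.38511354 169.        ] [472.90925156 192.68208768 169.        ]
[470.92767069 191.10518539 285.        ]
t 6.38 pos [473.9 191.4 289.3] toolshift [29.3  1.3  1.1] F [ 0.33  0.97 -0.74] tilt [ 2.e-04 -3.e-04 -1.e+00] w 0.018816213102712594
```

>>> play_rows --rows "0 0 0 5 0.8 0.8 1;0 0 0 12 0 0 1;0 0 0 15 0 0 1;0 0 0 15 0 0 1;0 0 0 13 0 0 1;0 0 0 10 0 0 1;0 0 0 5 0 0 1;0 0 0 2 0 0 1"

```text
time: 7.05
position: [0.4719, 0.1929, 0.2114]
tool_rot: [-0.432, 0.561, 0.432, 0.559]
ft_force: [-0.6, -0.0, -0.8]
grip_width: 0.0189
```

```bash
python3 -c "
from h import *
to(472.9,192.8,194.5)"
```

```text
t 7.05 pos [471.9 192.9 211.4] toolshift [16.9 -1.   0.2] F [-0.58 -0.   -0.81] tilt [-2.1e-03 -4.0e-04 -1.0e+00] w 0.018898252883481414
```

>>> play_rows --rows "0 0 0 3 0 0 1;0 0 0 3 0 0 1;0 0 0 3 0 0 1;0 0 0 3 0 0 1;0 0 0 3 0 0 1;0 0 0 1.5 0 0 1;0 0 0 0 0 0 1;0 0 0 0 0 0 1"

```text
time: 7.72
position: [0.472, 0.1934, 0.1959]
tool_rot: [-0.432, 0.56, 0.432, 0.56]
ft_force: [0.3, -1.0, -0.7]
grip_width: 0.0193
```

>>> play_rows --rows "0 0 0 1 0 0 1;0 0 0 1 0 0 1;0 0 0 1 0 0 1;0 0 0 0 0 0 1"

```text
time: 8.05
position: [0.4721, 0.1933, 0.1929]
tool_rot: [-0.432, 0.56, 0.432, 0.56]
ft_force: [0.3, -0.1, 0.2]
grip_width: 0.0189
```

Run:
```python
from h import *
to(472.9,192.8,191.5)
a=imaging.camera("scene");b=imaging.camera("side")
c=lambda im,x,y:cv2.resize(im[y:y+120,x:x+90],None,fx=4,fy=4,interpolation=cv2.INTER_CUBIC)
cv2.imwrite("pics/c4.png",np.clip(np.hstack([c(a,355,95),c(b,255,245)]).astype(float)*1.5,0,255).astype(np.uint8))
```

```text
t 8.05 pos [472.1 193.3 192.9] toolshift [ 1.4 -1.  -0.3] F [ 0.27 -0.05  0.18] tilt [-4.e-04  1.e-04 -1.e+00] w 0.018918511183042313
```

View pics/c4.png

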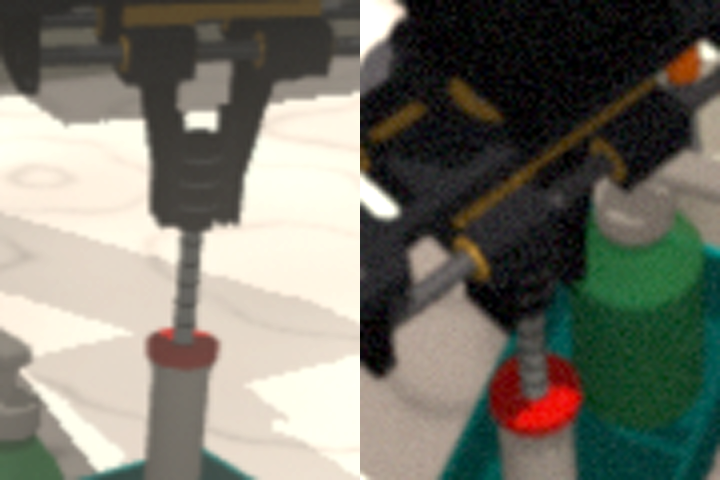

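>>> play_rows --rows "0 0 0 0.9 0 0 1;0 0 0 0.9 0 0 1;0 0 0 0.9 0 0 1;0 0 0 0 0 0 1"

```text
time: 8.48
position: [0.4721, 0.1933, 0.1901]
tool_rot: [-0.432, 0.56, 0.432, 0.56]
ft_force: [-0.6, -1.3, -0.4]
grip_width: 0.0193
```

>>> play_rows --rows "0 0 0 0.9 0 0 1;0 0 0 0.9 0 0 1;0 0 0 0.9 0 0 1;0 0 0 0 0 0 1"

```text
time: 8.82
position: [0.4721, 0.1933, 0.1874]
tool_rot: [-0.432, 0.56, 0.432, 0.56]
ft_force: [-0.4, -0.1, -1.2]
grip_width: 0.0189
```

>>> play_rows --rows "0 0 0 0.9 0 0 1;0 0 0 0.9 0 0 1;0 0 0 0.9 0 0 1"

```text
time: 9.07
position: [0.4722, 0.1933, 0.1849]
tool_rot: [-0.432, 0.56, 0.432, 0.56]
ft_force: [-0.1, 0.8, 0.9]
grip_width: 0.019
```

>>> play_rows --rows "0 0 0 0.9 0 0 1;0 0 0 0.9 0 0 1;0 0 0 0.9 0 0 1"

```text
time: 9.32
position: [0.4722, 0.1933, 0.1822]
tool_rot: [-0.432, 0.56, 0.432, 0.56]
ft_force: [-0.5, 0.3, 1.1]
grip_width: 0.019
```

>>> play_rows --rows "0 0 0 0.9 0 0 1;0 0 0 0.9 0 0 1;0 0 0 0.9 0 0 1"

```text
time: 9.57
position: [0.4725, 0.1933, 0.18]
tool_rot: [-0.432, 0.56, 0.432, 0.56]
ft_force: [-2.4, -0.5, 7.2]
grip_width: 0.0192
```

>>> play_rows --rows "0 0 0 0 0 0 1;0 0 0 0 0 0 1;0 0 0 0 0 0 1"

```text
time: 9.82
position: [0.4726, 0.1933, 0.1801]
tool_rot: [-0.432, 0.559, 0.432, 0.56]
ft_force: [-1.5, -0.1, 5.7]
grip_width: 0.0188
```

>>> play_rows --rows "0 0 0 0 0 0 1;0 0 0 0 0 0 1;0 0 0 0 0 0 1;0 0 0 0 0 0 1;0 0 0 0 0 0 1;0 0 0 0 0 0 1;0 0 0 0 0 0 1;0 0 0 0 0 0 1"

```text
time: 10.48
position: [0.4726, 0.1933, 0.1801]
tool_rot: [-0.432, 0.559, 0.432, 0.56]
ft_force: [-1.2, 0.5, 5.0]
grip_width: 0.0191
```

>>> play_rows --rows "0 0 0 -2 0 0 1;0 0 0 -5 0 0 1;0 0 0 -12 0 0 1;0 0 0 -20 0 0 1;0 0 0 -25 0 0 1;0 0 0 -25 0 0 1;0 0 0 -15 0 0 1;0 0 0 -6 0 0 1"

```text
time: 11.15
position: [0.4738, 0.1935, 0.2921]
tool_rot: [-0.433, 0.558, 0.431, 0.561]
ft_force: [0.1, -0.0, -0.9]
grip_width: 0.019
```

>>> play_rows --rows "0 0 0 0 0 0 1;0 0 0 0 0 0 1;0 0 0 0 0 0 1"

```text
time: 11.4
position: [0.4713, 0.1931, 0.2881]
tool_rot: [-0.432, 0.561, 0.433, 0.559]
ft_force: [-0.3, 0.6, -0.8]
grip_width: 0.0186
```

Run:
```python
from h import *
to(665.6,8.6,290)
a=imaging.camera("scene");b=imaging.camera("side")
c=lambda im,x,y:cv2.resize(im[y:y+120,x:x+90],None,fx=4,fy=4,interpolation=cv2.INTER_CUBIC)
cv2.imwrite("pics/c5.png",np.clip(np.hstack([c(a,355,95),c(b,255,245)]).astype(float)*1.5,0,255).astype(np.uint8))
```

```text
t 11.4 pos [471.3 193.1 288.1] toolshift [  -2.4 -234.7 -129.3] F [-0.3   0.63 -0.8 ] tilt [-3.e-03 -6.e-04 -1.e+00] w 0.018639726660852358
```

View pics/c5.png

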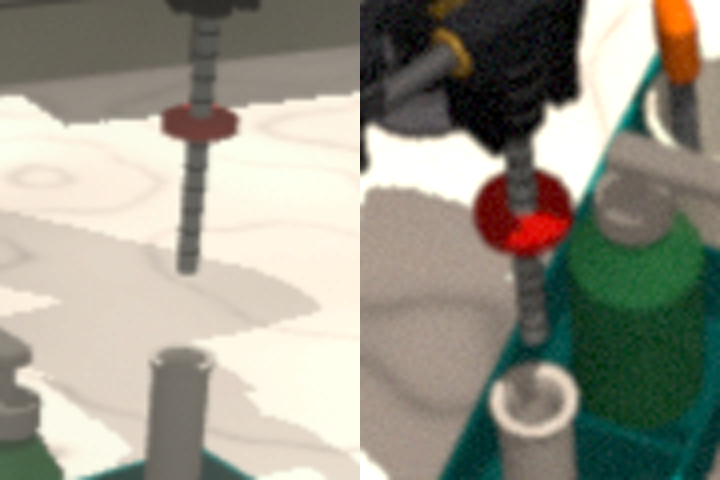

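>>> play_rows --rows "0 0 0 0 -10 -5.5 1;0 0 0 0 -22 -12 1;0 0 0 0 -30 -16.5 1;0 0 0 0 -36 -20 1;0 0 0 0 -36 -20 1;0 0 0 0 -36 -20 1;0 0 0 0 -30 -16.5 1;0 0 0 0 -20 -11 1"

```text
time: 12.17
position: [0.6572, 0.0159, 0.2883]
tool_rot: [-0.432, 0.56, 0.431, 0.56]
ft_force: [0.6, 0.1, -1.2]
grip_width: 0.019
```

>>> play_rows --rows "0 0 0 0 -10 -5.5 1;0 0 0 0 -4 -2 1;0 0 0 0 0 0 1;0 0 0 0 0 0 1;0 0 0 0 0 0 1;0 0 0 0 0 0 1;0 0 0 0 0 0 1"

```text
time: 12.75
position: [0.6653, 0.0105, 0.29]
tool_rot: [-0.433, 0.559, 0.433, 0.559]
ft_force: [0.4, -0.1, -1.7]
grip_width: 0.0194
```

Run:
```python
from h import *
print("tip@tube",tri((401.6,161.8),(298.6,329.6))*1e3)
to(665.6,8.6,185)
```

```text
tip@tube [468.49921873 194.62324378 167.85197936]
t 12.75 pos [665.3  10.5 290. ] toolshift [105.   -0.7  -1.8] F [ 0.42 -0.12 -1.68] tilt [ 1.e-04  1.e-04 -1.e+00] w 0.019350716505558405
```

>>> play_rows --rows "0 0 0 10 -0.7 -1.8 1;0 0 0 25 0 0 1;0 0 0 30 0 0 1;0 0 0 25 0 0 1;0 0 0 12 0 0 1;0 0 0 3 0 0 1;0 0 0 0 0 0 1;0 0 0 0 0 0 1"

```text
time: 13.42
position: [0.6673, 0.0072, 0.1858]
tool_rot: [-0.433, 0.559, 0.432, 0.56]
ft_force: [-0.2, -0.3, -1.3]
grip_width: 0.0191
```

>>> play_rows --rows "0 0 0 0 0 0 1;0 0 0 0 0 0 1"

```text
time: 13.58
position: [0.6674, 0.0072, 0.1865]
tool_rot: [-0.433, 0.559, 0.431, 0.561]
ft_force: [-0.0, 0.6, 0.1]
grip_width: 0.0195
```

Run:
```python
from h import *
to(665.6,8.6,127.5)
a=imaging.camera("scene");b=imaging.camera("side")
c=lambda im,x,y:cv2.resize(im[y:y+120,x:x+80],None,fx=5,fy=5,interpolation=cv2.INTER_CUBIC)
cv2.imwrite("pics/c6.png",np.clip(np.hstack([c(a,305,220),c(b,230,160)]).astype(float)*1.5,0,255).astype(np.uint8))
```

```text
t 13.58 pos [667.4   7.2 186.5] toolshift [58.9  2.3  0.9] F [-0.03  0.59  0.09] tilt [ 3.5e-03 -6.0e-04 -1.0e+00] w 0.01945294033271179
```

View pics/c6.png

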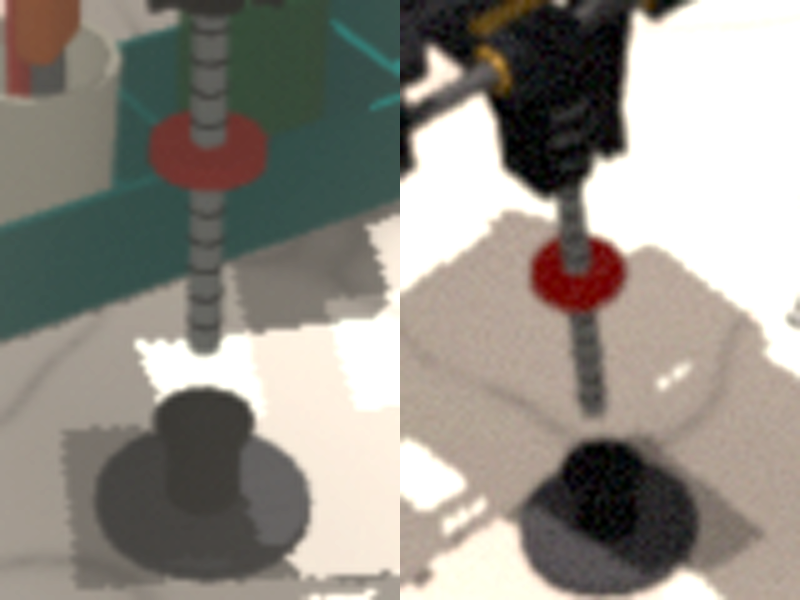

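Run:
```python
from h import *
print("tip",tri((345.4,288.6),(268.2,241.2))*1e3)
print("mouth",tri((345.4,301.6),(270.2,253.4))*1e3)
to(665.6,8.6,127.5)
```

```text
tip [667.47642744   7.04415856  66.37987915]
mouth [663.65082209   9.37669372  37.9517764 ]
t 13.68 pos [666.9   7.3 185.9] toolshift [58.4  1.7  1. ] F [ 0.84  0.05 -0.81] tilt [ 2.4e-03 -4.0e-04 -1.0e+00] w 0.018854999871469533
```

>>> play_rows --rows "0 0 0 0 1.7 1 1;0 0 0 5 0 0 1;0 0 0 8 0 0 1;0 0 0 10 0 0 1;0 0 0 10 0 0 1;0 0 0 10 0 0 1;0 0 0 7 0 0 1;0 0 0 3 0 0 1"

```text
time: 14.35
position: [0.6641, 0.0088, 0.1294]
tool_rot: [-0.431, 0.56, 0.433, 0.559]
ft_force: [-0.2, 0.1, -0.3]
grip_width: 0.0191
```

>>> play_rows --rows "0 0 0 1 0 0 1;0 0 0 1 0 0 1;0 0 0 0 0 0 1"

```text
time: 14.6
position: [0.6649, 0.0087, 0.1296]
tool_rot: [-0.432, 0.56, 0.432, 0.56]
ft_force: [-0.2, 0.1, -0.6]
grip_width: 0.0192
```

>>> play_rows --rows "0 0 0 0.7 0 0 1;0 0 0 0.7 0 0 1;0 0 0 0 0 0 1;0 0 0 0 0 0 1"

```text
time: 14.93
position: [0.6649, 0.0087, 0.1284]
tool_rot: [-0.432, 0.56, 0.432, 0.56]
ft_force: [1.1, 0.4, -1.9]
grip_width: 0.0191
```

>>> play_rows --rows "0 0 0 0.5 0 0 1;0 0 0 0.5 0 0 1;0 0 0 0.5 0 0 1;0 0 0 0 0 0 1"

```text
time: 15.27
position: [0.6652, 0.0087, 0.1274]
tool_rot: [-0.432, 0.559, 0.432, 0.56]
ft_force: [-0.3, 0.7, 4.0]
grip_width: 0.0192
```

>>> play_rows --rows "0 0 0 0 0 0 0.3;0 0 0 0 0 0 0.3;0 0 0 0 0 0 0.3;0 0 0 0 0 0 0.3;0 0 0 0 0 0 0.3;0 0 0 0 0 0 0.3;0 0 0 0 0 0 0.3;0 0 0 0 0 0 0.3"

```text
time: 15.93
position: [0.6648, 0.0088, 0.1266]
tool_rot: [-0.432, 0.56, 0.432, 0.56]
ft_force: [-0.7, 0.2, 0.4]
grip_width: 0.0588
```

>>> play_rows --rows "0 0 0 -5 0 0 0.3;0 0 0 -15 0 0 0.3;0 0 0 -25 0 0 0.3;0 0 0 -30 0 0 0.3;0 0 0 -30 0 0 0.3;0 0 0 -20 0 0 0.3;0 0 0 -5 0 0 0.3;0 0 0 0 0 0 0.3"

```text
time: 16.6
position: [0.6659, 0.0086, 0.259]
tool_rot: [-0.433, 0.559, 0.431, 0.561]
ft_force: [-0.2, 0.3, -0.6]
grip_width: 0.0609
```

>>> play_rows --rows "0 0 0 0 30 17 0.3;0 0 0 0 30 17 0.3;0 0 0 0 20 10 0.3;0 0 0 0 5 5 0.3;0 0 0 0 0 0 0.3;0 0 0 0 0 0 0.3"

```text
time: 17.1
position: [0.5953, 0.0774, 0.2557]
tool_rot: [-0.432, 0.56, 0.432, 0.559]
ft_force: [0.5, 0.1, -0.5]
grip_width: 0.0611
```

Run:
```python
from h import *
to(665.6,8.6,127.5)
a=imaging.camera("scene");b=imaging.camera("side")
cv2.imwrite("pics/s7.png",a)
c=lambda im,x,y:cv2.resize(im[y:y+120,x:x+80],None,fx=3,fy=3,interpolation=cv2.INTER_CUBIC)
m=np.full((600,800,3),0,np.uint8)
m[:360,:240]=c(a,305,215);m[:360,240:480]=c(b,230,170);m[360:,:320]=cv2.resize(a,(320,240));m[360:,400:720]=cv2.resize(b,(320,240))
cv2.imwrite("pics/c7.png",m)
```

```text
t 17.1 pos [595.3  77.4 255.7] toolshift [128.2 -85.5 -48.8] F [ 0.48  0.14 -0.45] tilt [-6.e-04 -6.e-04 -1.e+00] w 0.061091467355530164
```

View pics/c7.png

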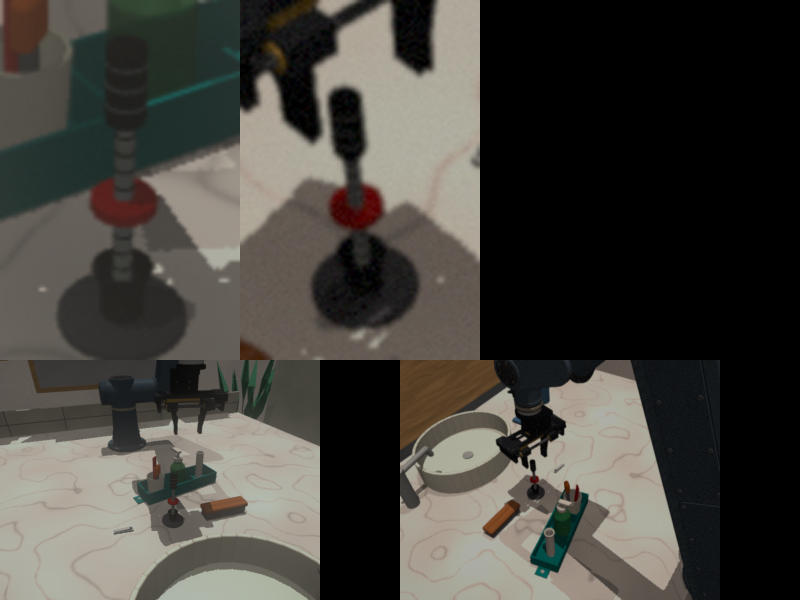

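Run:
```python
from h import *
from rig import robot
p=[]
for n,(x,y) in(("scene",(305,215)),("side",(230,170))):
    im=imaging.camera(n);h=cv2.cvtColor(im,cv2.COLOR_BGR2HSV)
    m=((h[...,1]>130)&((h[...,0]<8)|(h[...,0]>172))&(h[...,2]>40)).astype(np.uint8);k=np.zeros_like(m);k[y+50:y+85,x+25:x+60]=m[y+50:y+85,x+25:x+60]
    r=cv2.boundingRect(k);print(r);p.append((r[0]+r[2]/2-.5,r[1]+r[3]/2-.5))
print("ring centre mm",tri(*p)*1e3)
print(robot.hand_in())
```

```text
(336, 275, 21, 15)
(260, 232, 17, 15)
ring centre mm [664.85451051   9.30503458  76.02037011]
the job is handed in; nothing more can be done
None
```

I measured the soap with the gauge, put the gauge back upright in its stand and released it, and handed the job in at about 17 s. No verdict was reported.

- **Soap push:** The tip bottomed about 66 mm below the tube's mouth. I held it there for about 0.9 s. The wrist read 5–7 N upward, about 6 N on the soap once the gauge's weight is allowed for. That is about 2 mm of spring travel, well under the 15 N crush limit.
- **Ring reading:** The final two-camera check puts the ring's centre 76 mm above the counter. Its underside is therefore about 66–67 mm above the tip, which agrees with the depth from the arm. Because the spring was pressed about 2 mm when the ring was set, the unpressed soap top is nearer 64–65 mm below the mouth.
- **Gauge in stand:** The tip touched the socket floor at the same arm height as when I picked it up, so the gauge did not slip in the grip. The last pictures show it upright, with the gripper well clear.
- **Other items:** In the last pictures the pump bottle, cup, brush and nail clipper look to be where they started. I checked this by eye and did not measure it.
- **One disagreement:** Just after I drew the gauge out, one reading put the tip about 3 mm off the arm's axis while the arm was still settling. A second look over the stand showed it in line.

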